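# Sort two bolts into their length gauges

### The arm

A 6-joint arm with a two-finger parallel gripper is mounted at the origin on a cart in front of the work surface, level with it; the furniture and walls round the work are solid. World frame = base frame: x ahead of the robot, y to its left, z up, the work surface at z = 0. Lengths are in m, angles in rad, forces in N, time in s.
With the tool pointing down it reaches from about 0.275 to 1 m from the base axis. Payload 8.4 kg.
Tool frame: the origin (TCP) lies on the centre line of the jaws, within the pads' length; the fingertips stand 17 mm ahead of it and the grasp point (between the pads) lies 2 mm behind it (bot.tcp_to_tips is the z of the fingertips in the tool frame, in m); z points along the fingers, y is the line along which they close (so a half turn about z gives the same grasp; the last joint's range is limited). The gripper opens to 85 mm and grips with 20 to 120 N. Pads are 22 mm wide; open, the fingers measure 114 mm over their backs; the gripper's body (76 mm by 85 mm) begins 54 mm behind the grasp point. The pads swing forward as they close: fully open they stand 13 mm farther back than shut.
Start: joints at [-1.257, 0.353, 1.633, -0, 1.155, -0.002], TCP at [0.194, -0.594, 0.248] pointing down, gripper open.
Joint ranges: [-2.63, 2.63], [-0.92, 2.1], [0.06, 2.66], [-1.3, 4.44], [0, 2.69], [-3.02, 3.02]. Speed limits (rad/s): [2.22, 2.22, 2.79, 3.14, 3.14, 3.14].

### API

Orientations are given as a unit quaternion [x, y, z, w].
In Python, from workcell import bot, hand, kinematics, get_obs, vision, hand_in gives the robot as it stands. The module is installed in compiled form; this text tells all that it offers. Calls block until the motion is done:
- bot.reach(position, orientation): joint-space move of the TCP to a pose.
- bot.servo_line(position, ori=None, velocity=0.15): straight line of the TCP; ori=None keeps the orientation; velocity is the mean speed in m/s.
- bot.goto_joints(angles): joint-space move.
- hand.move_gripper(opening, strength=None): finger opening in m; strength is the grip in N (None keeps the last); returns when the fingers have stopped.
- bot.dwell(seconds).
- kinematics.solve_ik(position, orientation): joint angles nearest the present ones, or None.
- get_obs(): the state.
- vision.read_camera(name): name is "side" or "top" or "wrist"; returns a dict with "frame" (480x640x3 uint8, red, green, blue), "intrinsics" (3x3 intrinsics, pixels), "view" (4x4, takes a point from world to camera coordinates). Camera axes: x right, y down, z forward; pixel columns grow to the right and rows downward; lengths in m; the calibration is good to about 2 mm. The wrist camera is an equidistant fisheye: a pixel r from the principal point sees the ray r / f radians off the axis. A picture is of the moment at which its call begins. There is no depth.
A pose or a line that the arm cannot do raises bot.IKError and nothing moves.
- hand_in(): hands the job in; it is judged then, once.
The state is a dict: "time_s": time; "joint_pos": joint angles; "joint_vel": joint speeds; "joint_efforts": joint torques, N m; "position": TCP position; "orientation": TCP orientation; "wrist_force": force on the tool from outside, world axes, zero at the start; "ft_torque": the same for the moment, N m; "gripper_width": finger opening in m; "grip_force": force on a finger pad.
Only numpy, scipy, OpenCV 4.12 (cv2) and the standard library are available. Lean on these libraries where they do the work, as an engineer would, in place of code of your own. Each camera call takes 0.05 s, during which the arm holds its last target. There are 200 camera calls.

### The job

Sort the two loose hex bolts by length: lay each one flat in the shortest empty blue gauge slot that it fits into, either way round. The longest of the three blue gauges already holds its bolt.

Things in the scene. Friction and masses are not known exactly. Their poses are not given: they have to be found in the camera images.
- short_bolt_mid (a point): Short bolt: zinc-grey steel hex-head bolt, 65 mm long overall, shank 12 mm diameter, hexagonal head 19 mm across flats and 8 mm thick; loose, lying on the worktop about level on one flat of its head and its tip. The point is its centre: half-way along the 65 mm and on the axis, about 8 mm above what it lies on. x runs along the bolt from head to tip, z up. About 70 g.
- middle_bolt_mid (a point): Middle bolt: zinc-grey steel hex-head bolt, 100 mm long overall, shank 12 mm diameter, hexagonal head 19 mm across flats and 8 mm thick; loose, lying on the worktop about level on one flat of its head and its tip. The point is its centre: half-way along the 100 mm and on the axis, about 8 mm above what it lies on. x runs along the bolt from head to tip, z up. About 100 g.
- short_slot (a point): Short slot: blue plastic gauge fixed to the worktop; point: middle of its slot's floor, 5 mm above the worktop; x along the slot, z up. Slot 85 mm long, 36 wide inside; walls rise to 19 mm above the worktop (ends 12 thick, sides 8); sides cut away over the middle 50 mm down to the floor, for fingers. Three gauges stand side by side, in any order.
- middle_slot (a point): Middle slot: blue plastic gauge fixed to the worktop; point: middle of its slot's floor, 5 mm above the worktop; x along the slot, z up. Slot 120 mm long, 36 wide inside; walls rise to 19 mm above the worktop (ends 12 thick, sides 8); sides cut away over the middle 50 mm down to the floor, for fingers. The third gauge, 150 mm slot, holds a fixed 130 mm bolt.
Not all that is in view belongs to the job. Leave any turquoise look-alike of the part that bears middle_bolt_mid alone. What is shaped like the part that bears short_bolt_mid but brown or red is not meant.

How it is judged:
At the end, for the whole second after the job is handed in: Each loose bolt lies in its slot, the 65 mm one in the 85 mm slot and the 100 mm one in the 120 mm slot: its centre within 20 mm horizontally of the slot's middle and less than 15 mm above the slot's floor, its axis within 0.5 rad (29 degrees) of the slot's, either way round (horizontal distance between short_bolt_mid and short_slot below 0.02 m and z of short_bolt_mid in the frame of short_slot below 0.015 m and angle between the x axis of short_bolt_mid and the x axis of short_slot, either way round below 0.5 rad and horizontal distance between middle_bolt_mid and middle_slot below 0.02 m and z of middle_bolt_mid in the frame of middle_slot below 0.015 m and angle between the x axis of middle_bolt_mid and the x axis of middle_slot, either way round below 0.5 rad); the robot touches nothing.
It also fails if it takes over 53 s, if anything falls off the work surface, if the arm or the gripper's body presses on something with over 40 N, if the wrist force passes 120 N, or if a joint passes its speed limit or range.

## Working session

There is one attempt and no reset: what is moved stays moved. The work goes in short steps, each a Python script; the robot and the scene stay as the last script left them, time stands still between calls to the robot, and variables do not carry over. Pictures are saved under pics/ and viewed, at most 10 in all, crops included, and the job is handed in when it is done.

```bash
mkdir -p pics; python3 - <<'E'
from workcell import bot,vision,get_obs
import cv2,numpy as np
for n in("top","side"):
    c=vision.read_camera(n); cv2.imwrite(f"pics/{n}0.png",c["frame"][:,:,::-1]); np.savez(f"{n}0.npz",**c)
    print(n,c["intrinsics"].round(1).tolist(),c["view"].round(3).tolist())
print(get_obs()["time_s"],get_obs()["orientation"],bot.tcp_to_tips)
E
```

```text
top [[560.1, 0.0, 312.2], [0.0, 560.1, 239.4], [0.0, 0.0, 1.0]] [[-0.013, -1.0, -0.009, 0.018], [-0.986, 0.014, -0.169, 0.492], [0.169, 0.007, -0.986, 1.087], [0.0, 0.0, 0.0, 1.0]]
side [[507.3, 0.0, 321.3], [0.0, 507.3, 246.8], [0.0, 0.0, 1.0]] [[0.834, -0.552, 0.026, -0.393], [-0.191, -0.332, -0.924, 0.129], [0.518, 0.765, -0.382, 1.071], [0.0, 0.0, 0.0, 1.0]]
0.1 [ 9.87560198e-01  1.57240250e-01 -1.04015798e-04 -5.89384408e-04] 0.017
```

View pics/top0.png

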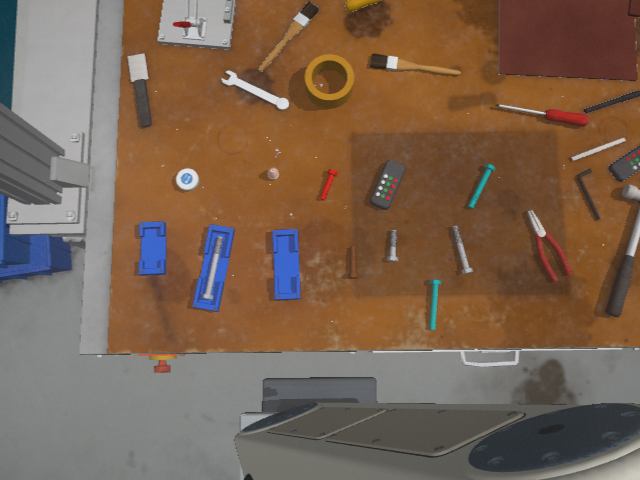

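View pics/side0.png

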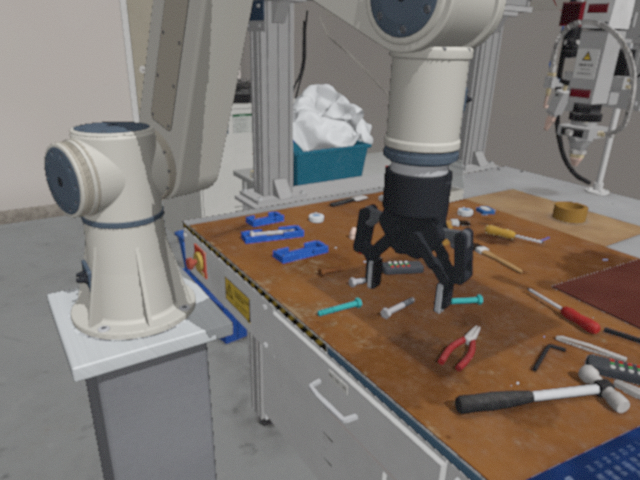

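The top view shows two loose grey bolts, at px (393,245), which looks short, and (461,249), which looks long. The turquoise (481,186) and (434,304), red (328,184) and brown (352,262) pieces are look-alikes, so I'll leave them. The gauges are at (152,248), which looks short, (213,268), which holds the fixed bolt, and (285,265), which looks like the middle one. Next I'll measure sizes and confirm in a crop.

```bash
cat > h.py <<'E'
import numpy as np,cv2
def ray(c,uv,z):
    K,V=c["intrinsics"],c["view"]; R,t=V[:3,:3],V[:3,3]; o=-R.T@t
    uv=np.atleast_2d(uv).astype(float); d=np.c_[uv,np.ones(len(uv))]@np.linalg.inv(K).T@R
    return o+d*((z-o[2])/d[:,2])[:,None]
def blobs(mask,amin):
    n,l,s,ce=cv2.connectedComponentsWithStats(mask.astype(np.uint8))
    return [np.argwhere(l==i)[:,::-1] for i in range(1,n) if s[i,4]>=amin]
def rect(P):  # centre, length, width, axis angle of min-area rectangle in world xy
    (cx,cy),(w,h),_=r=cv2.minAreaRect((P[:,:2]*1000).astype(np.float32))
    b=cv2.boxPoints(r); e=[b[1]-b[0],b[2]-b[1]]; e=max(e,key=np.linalg.norm)
    return np.array([cx,cy])/1000,max(w,h),min(w,h),np.arctan2(e[1],e[0])
E
python3 - <<'E'
from h import *
c=np.load("top0.npz"); f=c["frame"]; hsv=cv2.cvtColor(f,cv2.COLOR_RGB2HSV)
roi=np.zeros(f.shape[:2],bool); roi[205:320,115:500]=1
blue=(hsv[...,0]>105)&(hsv[...,0]<130)&(hsv[...,1]>110)&roi
for b in blobs(blue,200):
    print("blue",b.mean(0).round(),len(b),*rect(ray(c,b,.015)))
grey=(hsv[...,1]<85)&(hsv[...,2]>75)&roi
for b in blobs(grey,60):
    r=rect(ray(c,b,.008)); print("grey",b.mean(0).round(1),len(b),*r)
o=f.copy(); o[grey]=(255,255,0)
x=np.vstack([np.hstack([f[205:325,120:500]]),o[205:325,120:500]])
cv2.imwrite("pics/crop1.png",cv2.resize(x,None,fx=2.1,fy=2.1,interpolation=cv2.INTER_CUBIC)[:,:,::-1])
E
```

```text
blue [152. 248.] 1297 [0.48458124 0.34185852] 109.14137268066406 53.932952880859375 0.03931732
blue [214. 267.] 1698 [0.44236835 0.21387396] 173.5811004638672 53.57038879394531 -0.18498665
blue [286. 264.] 1720 [0.4470741  0.06539991] 143.86871337890625 51.94623947143555 0.03077904
grey [461.4 251.2] 333 [ 0.47246814 -0.29373035] 100.91226959228516 22.972007751464844 0.26555288
grey [392.5 246.9] 226 [ 0.48254779 -0.15394725] 65.35923767089844 20.599504470825195 -0.03551633
grey [212.8 268.9] 393 [0.44330396 0.2183252 ] 131.17091369628906 21.327184677124023 -0.1521787
```

View pics/crop1.png

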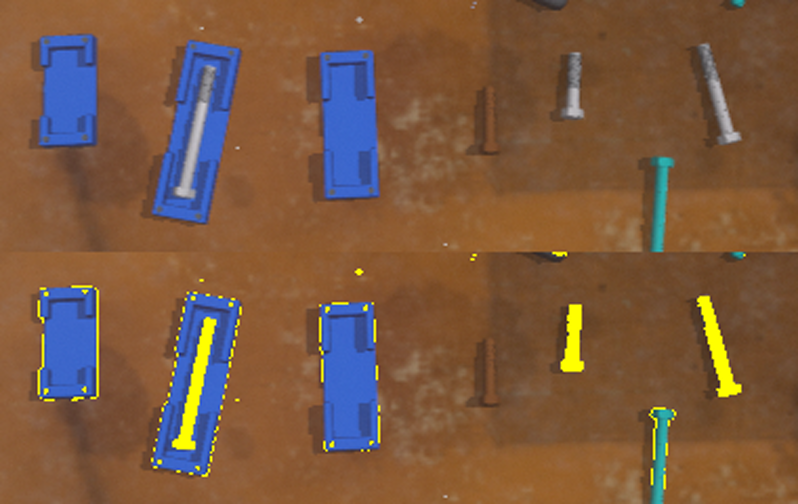

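The crop confirms it. The grey bolts measure 65 mm at px (393,247) and 101 mm at (461,251). The gauge outlines are 109, 144 and 174 mm, which are the 85, 120 and 150 mm slots plus 24 mm of end walls. So the short slot is at px (152,248) and the middle slot at (286,264). I'll pick up the short bolt first.

```bash
cat >> h.py <<'E'
def q(th): return [np.cos(th/2),np.sin(th/2),0,0]
def best(xy,z,th,kin,j):  # half turn that needs the least joint travel
    c=[(np.abs(s-j).max(),t) for t in(th,th-np.pi,th+np.pi) if (s:=kin.solve_ik([*xy,z],q(t))) is not None]
    return min(c)[1]
def targets(c):
    f=c["frame"]; hsv=cv2.cvtColor(f,cv2.COLOR_RGB2HSV); roi=np.zeros(f.shape[:2],bool); roi[205:320,115:500]=1
    B=[rect(ray(c,b,.0095)) for b in blobs((hsv[...,0]>105)&(hsv[...,0]<130)&(hsv[...,1]>110)&roi,200)]
    G=[rect(ray(c,b,.008)) for b in blobs((hsv[...,1]<85)&(hsv[...,2]>75)&roi,60)]
    near=lambda L,l:min(L,key=lambda r:abs(r[1]-l))
    return {k:near(S,l) for k,S,l in(("sb",G,65),("mb",G,100),("ss",B,109),("ms",B,144))}
E
cat > pick.py <<'E'
import sys
from h import *
from workcell import bot,hand,kinematics,get_obs,vision
T=targets(np.load("top0.npz")); b,s=T[sys.argv[1]+"b"],T[sys.argv[1]+"s"]
print(b,s)
hand.move_gripper(.05,60)
th=best(b[0],.12,b[3],kinematics,np.array(get_obs()["joint_pos"]))
bot.reach([*b[0],.12],q(th)); bot.servo_line([*b[0],.021],velocity=.12)
hand.move_gripper(0,60); o=get_obs(); print("grip",o["gripper_width"],o["grip_force"],o["position"])
bot.servo_line([*b[0],.14],velocity=.2)
th=best(s[0],.14,s[3],kinematics,np.array(get_obs()["joint_pos"]))
bot.reach([*s[0],.14],q(th)); bot.servo_line([*s[0],.07],velocity=.2)
o=get_obs(); print("hold",o["gripper_width"],o["position"],th,o["wrist_force"],o["time_s"])
a,d=[vision.read_camera(n)["frame"] for n in("wrist","top")]
cv2.imwrite(f"pics/hold_{sys.argv[1]}.png",np.hstack([cv2.resize(a,(400,300)),cv2.resize(d[190:340,110:310],(400,300))])[:,:,::-1])
E
python3 pick.py s
```

```text
(array([ 0.48254779, -0.15394725]), 65.35923767089844, 20.599504470825195, np.float32(-0.03551633)) (array([0.48546762, 0.34349274]), 109.66815185546875, 54.19324493408203, np.float32(0.039316595))
grip 0.009161430555178625 58.68587136268616 [ 0.48297443 -0.15414105  0.02162295]
hold 0.00926565018473935 [0.48583762 0.34300515 0.07020845] 0.039316595 [ 1.22513671 -0.00850207  0.08102473] 6.9667
```

View pics/hold_s.png

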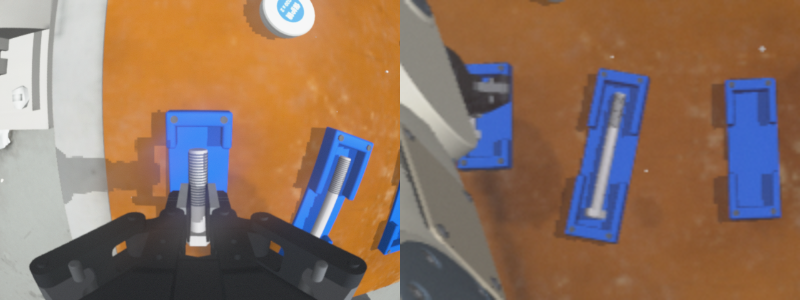

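The wrist picture shows the short bolt held level in line with the slot, with its tip at about (198,150) and head at about (199,240) in the half-size view. I'll ray-cast both ends to check the offset along the bolt before lowering it.

```bash
cat >> h.py <<'E'
def wray(c,uv,z):
    K,V=c["intrinsics"],c["view"]; R,t=V[:3,:3],V[:3,3]; o=-R.T@t
    p=(np.array(uv,float)-K[:2,2])/[K[0,0],K[1,1]]; r=np.hypot(*p)
    d=R.T@np.r_[p/max(r,1e-9)*np.sin(r),np.cos(r)]; return o+d*(z-o[2])/d[2]
E
python3 - <<'E'
from h import *
from workcell import vision,get_obs
c=vision.read_camera("wrist"); z=get_obs()["position"][2]-.013
for uv in[(198*1.6,150*1.6),(199*1.6,246*1.6)]: print(wray(c,uv,z))
# slot end walls, rim inner edges
for uv in[(168*1.6,110*1.6),(231*1.6,110*1.6)]: print("gauge far corners",wray(c,uv,.019))
cv2.imwrite("pics/w2.png",cv2.resize(c["frame"][200:440,200:460],None,fx=2.3,fy=2.3)[:,:,::-1])
E
```

```text
[0.51884953 0.34543207 0.05859908]
[0.44630104 0.34178995 0.05859908]
gauge far corners [0.53974656 0.36938892 0.019     ]
gauge far corners [0.54172203 0.32096995 0.019     ]
```

View pics/w2.png

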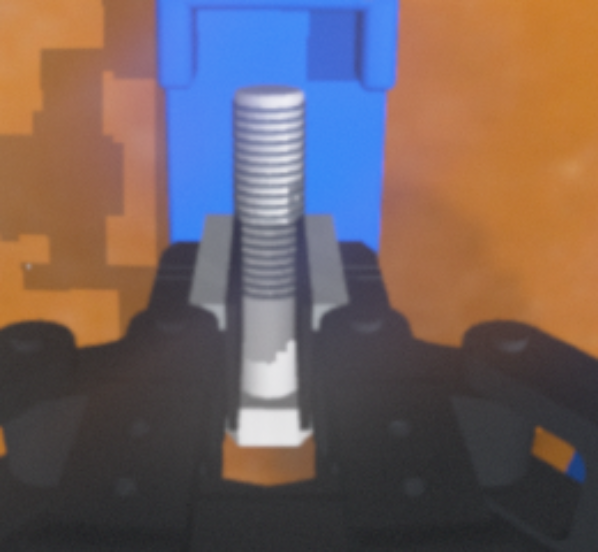

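The bolt's centre comes out at x≈0.486, y≈0.344, and the slot's at (0.486, 0.344), so they match. Lowering and releasing, then the middle bolt.

```bash
cat > place.py <<'E'
import sys
from h import *
from workcell import bot,hand,get_obs
dx=float(sys.argv[1]) if len(sys.argv)>1 else 0; dy=float(sys.argv[2]) if len(sys.argv)>2 else 0
p=np.array(get_obs()["position"]); p[:2]+=[dx,dy]
bot.servo_line([p[0],p[1],.027],velocity=.06); print(get_obs()["position"],get_obs()["wrist_force"])
hand.move_gripper(.03); bot.servo_line([p[0],p[1],.14],velocity=.15); print(get_obs()["time_s"],get_obs()["wrist_force"])
E
python3 place.py && python3 pick.py m
```

```text
[0.48612194 0.34370335 0.02671583] [-2.51857299 -0.78101117  3.07850328]
9.2167 [ 0.55704588 -0.47891851  0.22177989]
(array([ 0.47246814, -0.29373035]), 100.91226959228516, 22.972007751464844, np.float32(0.26555288)) (array([0.44777945, 0.06569975]), 144.56309509277344, 52.19695281982422, np.float32(0.03077911))
grip 0.0090162290437399 58.609973788261414 [ 0.47283708 -0.29395561  0.02171014]
hold 0.008933751354814706 [0.44793706 0.06508963 0.0700056 ] 0.03077911 [-0.14172839  0.03831824 -0.13270618] 15.8333
```

View pics/hold_m.png

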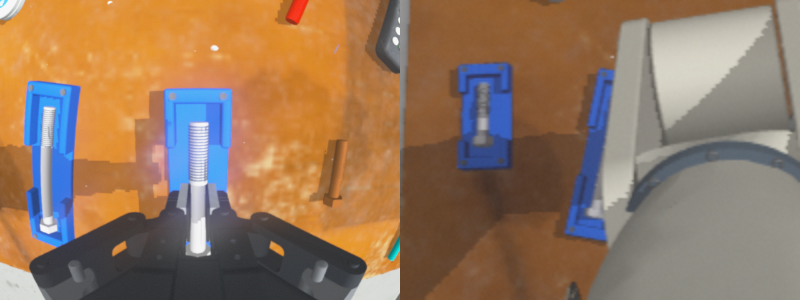

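The short bolt lies in its slot, at about (483,115) in the right half of the picture. The middle bolt is held in line with the slot, with its tip at (198,123) on the left. I'll check its offset along the slot from the tip and the gauge corners, (165,89) and (230,89), and place it if the error is small.

```bash
python3 - <<'E' && python3 place.py && python3 - <<'F'
from h import *
from workcell import vision,get_obs
import sys
c=vision.read_camera("wrist"); p=get_obs()["position"]
t=wray(c,(198*1.6,123*1.6),p[2]-.013); g=(wray(c,(165*1.6,89*1.6),.019)+wray(c,(230*1.6,89*1.6),.019))/2
b=t[:2]-.05*np.array([1,.03]); s=g[:2]-.072*np.array([1,.03]); print("bolt",b,"slot",s)
sys.exit(np.abs(b-s).max()>.006)
E
from h import *
from workcell import bot,vision,get_obs
j=list(get_obs()["joint_pos"]); j[0]-=1.2; bot.goto_joints(j)
c=vision.read_camera("top"); f=c["frame"]; hsv=cv2.cvtColor(f,cv2.COLOR_RGB2HSV); m=np.zeros(f.shape[:2],bool); m[225:295,130:310]=1
for b in blobs((hsv[...,1]<85)&(hsv[...,2]>60)&m,60): print(b.mean(0),rect(ray(c,b,.013)))
print(get_obs()["time_s"])
cv2.imwrite("pics/end.png",cv2.resize(f[200:330,110:510],None,fx=2,fy=2)[:,:,::-1])
F
```

```text
bolt [0.44783521 0.06579805] slot [0.44718693 0.06618783]False
```

The check passed, with the bolt under 1 mm from the slot's centre. The script only stopped because of how numpy's bool was passed as an exit code. Placing now.

```bash
python3 place.py && python3 - <<'F'
from h import *
from workcell import bot,vision,get_obs
j=list(get_obs()["joint_pos"]); j[0]-=1.2; bot.goto_joints(j)
c=vision.read_camera("top"); f=c["frame"]; hsv=cv2.cvtColor(f,cv2.COLOR_RGB2HSV); m=np.zeros(f.shape[:2],bool); m[225:295,130:310]=1
for b in blobs((hsv[...,1]<85)&(hsv[...,2]>60)&m,60): print(b.mean(0),rect(ray(c,b,.013)))
print(get_obs()["time_s"])
cv2.imwrite("pics/end.png",cv2.resize(f[200:330,110:510],None,fx=2,fy=2)[:,:,::-1])
F
```

```text
[0.44821958 0.06553153 0.02667689] [-3.0081951  -1.31273645  4.75833083]
18.0833 [ 0.6559652  -0.48326071 -0.09729702]
[164.59677419 254.27419355] (array([0.4774874 , 0.31416254]), 106.00005340576172, 21.8308048248291, np.float32(-0.18789466))
[150.81642512 248.71497585] (array([0.484862  , 0.34457602]), 65.17352294921875, 20.64024543762207, np.float32(0.034178715))
[213.4045584  265.76638177] (array([0.44572089, 0.21424118]), 123.43785858154297, 14.51751708984375, np.float32(-0.22276889))
[285.66129032 264.90645161] (array([0.44770361, 0.06540318]), 101.38436889648438, 20.417240142822266, np.float32(-0.006605685))
19.9917
```

View pics/end.png

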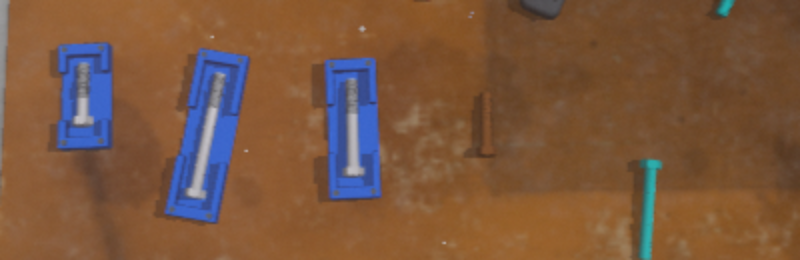

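Both bolts lie flat and centred in their slots: the 65 mm one at about (84,95) in the crop and the 100 mm one at about (352,128). Each centre is about 1 mm from its slot's, and the arm is clear.

```bash
python3 -c "
from workcell import hand_in
print(hand_in())"
```

```text
the job is handed in; nothing more can be done
None
```

The job is handed in: the 65 mm bolt lies in the 85 mm slot and the 100 mm bolt in the 120 mm slot, each about 1 mm off centre in the last picture, after about 20 s of robot time (no verdict was returned).

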